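Set the mirror stand's support leg and pinch its cam lever shut

TASK

Get the folded mirror stand's support leg set to length: turn the black clamp knob counter-clockwise nearly a quarter turn to free the leg, then draw the leg out by its dark crossbar, with the yellow cam lever still standing open, until the orange pointer points into the red mark. Holding the leg there against its return spring, squeeze the yellow cam lever shut flat against the leg's head, and finish still pinching head and lever together with the pointer on the mark: do not let go. Leave the tray, its things and the key bowl where they are.

Things in the scene. Friction and masses are not known exactly. Their poses are not given: they have to be found in the camera images.
- stand: Folded mirror stand, fixed. Walnut base plate 300 x 170 x 12 mm; origin at table height under the knob axis, 65 mm from the plate's +x end. The leg is drawn out along the stand's -x (roughly towards the robot); +y is to the left looking along +x. Steel housing 100 x 60 mm, top 45 mm up, centred on the origin. Round mirror (200 mm) flat beyond it, top 35 mm up.
- knob_grip (a point): On the knob's axis at gripping height, 80 mm above the table. The black bar grip is 44 mm long, 12 mm wide, from 55 to 91 mm above the table; at joint value 0 its length lies along the stand's x axis. Steel disc of radius 14 mm under it.
- knob (a joint): Clamp knob angle, rad: 0 = clamped, grows counter-clockwise seen from above, stop at 1.5. Starts at 0 to 0.2. The clamp blocks the leg until the knob is turned; from 1.0 on the leg counts as freed. Stays where it is left (friction 0.03 Nm).
- pinch (a point): Pinch point on the leg's head: middle of the 27 mm between the head's right face (stand -y) and the outer face of the shut lever (+y), 48 mm above the table. The aluminium head is 44 mm (x) by 20 mm (y), from 16 to 66 mm above the table, its middle 3.5 mm to -y of this point. Moves with the leg. The base plate under it is 12 mm high.
- leg: Head of the leg, with its crossbar; origin under the head's middle at table height, axes as the stand's. Slides 90 mm towards stand -x; starts fully in. A return spring pulls it back in with about 2.5 to 4.5 N whenever it is not held, even with the lever shut.
- lever (a joint): Cam lever angle, rad: 0 = shut, flat along the head's +y (left) side; grows as its free end swings away from the head, stop at 0.5. Starts at 0.3 to 0.45, stays where it is left (friction 0.06 Nm). Upright pivot 30 mm to +x and 14 mm to +y of the head's middle; the free end points to -x.
- pointer (a point): Tip of the orange pointer, 3 mm wide, that sticks out to -y from the leg: 30 mm to +x and 32 mm to -y of the head's middle, 18 mm above the table. It moves with the leg.
- mark_mid (a point): Middle of the top of the red length mark, a flat band 10 mm wide (stand x) and 48 mm long (y) on the base plate, beside the pointer's path, 15 mm above the table. Fixed; 35 to 75 mm further out (stand -x) than the pointer starts.
- tray: Lacquered red tray 340 x 250 mm, 22 mm high, fixed, to the robot's left; carries five things to be left alone. Origin under its centre.
- jug: Turquoise ceramic jug, 72 mm wide, 85 mm high, loose on the tray. Leave alone.
- stopper: Steel door stopper, 44 mm across, 44 mm high, loose on the tray. Leave alone.
- comb: Wooden comb, 130 x 40 x 6 mm, loose on the tray. Leave alone.
- walnut_box: Walnut box 114 x 114 x 93 mm with a swing door and press button catch, loose on the tray. Leave alone.
- bangle: Pearl-white bangle, 70 mm across, 8 mm high, loose on the tray. Leave alone.
- key_bowl: Blue bowl, 120 mm across, 50 mm high, loose on the table to the robot's right. Leave alone.
- crossbar (a point): Middle of the inner face of the dark crossbar at the leg's outer end, 32 mm above the table, 24 mm to -x of the head's middle. The bar is 110 mm long in y, 12 mm thick, from 16 to 48 mm above the table. Fingers that straddle the head and open lever at full opening can hook this face, one each side, to draw the leg out.
- lever_tip (a point): Middle of the free end of the yellow lever plate, 46 mm above the table. The plate is 52 mm long from its pivot, 6 mm thick, from 30 to 62 mm above the table. Open, its free end stands up to 40 mm to stand +y of the head's middle.

How it is judged (in metres and radians):
On the way, in this order (a step that is already met when the one before it is completed fails the run):
1. the clamp knob is turned counter-clockwise, freeing the leg (value of joint knob above 1 rad), for 0.1 s.
2. the leg is held with its pointer on the red mark, the lever still open (x of pointer in the frame of mark_mid between -0.006 and 0.006 m and value of joint lever above 0.2 rad), for 0.1 s.
3. the lever is squeezed shut with the pointer on the mark (x of pointer in the frame of mark_mid between -0.006 and 0.006 m and value of joint lever below 0.08 rad), for 0.2 s.
At the end, for the whole second after the job is handed in: The knob is still freed (over 1.0 rad), the orange pointer lies within 6 mm of the middle of the red mark along the leg, the lever is shut (under 0.08 rad), the leg is still, and the fingers still pinch both the lever and the head with more than 2 N each (all of step 3 and value of joint knob above 1 rad and contact force between the fingers and lever_c0 above 2 N and contact force between the fingers and leg_c0 above 2 N and linear speed of leg below 0.01 m/s); the arm keeps its last pose, push and grip.
It fails at once if the cam lever is shut while the pointer is off the red mark (value of joint lever below 0.1 rad and (x of pointer in the frame of mark_mid above 0.009 m or x of pointer in the frame of mark_mid below -0.009 m)).
It fails at once if a bystander is moved more than 20 mm (distance of any of jug, stopper, comb, walnut_box, bangle, key_bowl from where it was at the start of the episode above 0.02 m).
It also fails if it takes over 45 s, if anything falls off the work surface, if the arm or the gripper's body presses on something with over 40 N, if the wrist force passes 120 N, or if a joint passes its speed limit or range.

ROBOT

A 6-joint arm with a two-finger parallel gripper is mounted at the origin on the work surface. World frame = base frame: x ahead of the robot, y to its left, z up, the work surface at z = 0. Lengths are in m, angles in degrees, forces in N, time in s.
With the tool pointing down it reaches from about 0.375 to 0.9 m from the base axis. Payload 3.1 kg.
Tool frame: the origin (TCP) lies at the very end of the fingers, on their centre line; the grasp point (between the pads) lies 19 mm behind it; z points along the fingers, y is the line along which they close (so a half turn about z gives the same grasp; the last joint's range is limited). The gripper opens to 87 mm and grips with 3 to 60 N. Pads are 19 mm wide; open, the fingers measure 117 mm over their backs; the gripper's body (75 mm by 190 mm) begins 51 mm behind the grasp point.
Start: joints at [-77.321, 30.224, 82.088, -0, 67.689, -10.227], TCP at [0.243, -0.576, 0.223] pointing down, gripper open.
Joint ranges: [-176.69, 176.69], [-43.24, 126.21], [12.49, 139.97], [-82, 262], [0, 151.66], [-163.58, 163.58]. Speed limits (degrees/s): [159.86, 159.86, 180, 180, 180, 180].

INTERFACE

Orientations are given as a 3x3 rotation matrix whose columns are the frame's x, y, z axes.
In Python, from rig import bot gives the robot as it stands.
- The arm moves only by the tool move_arm, never from a script. Its argument "increments" is a list of rows, each an object with "xyz": the shift along the tool's x, y, z in mm, a list of three; "roll": the turn about the tool's z in rad; "grip": the opening in per cent of the stroke, from 0 (shut) to 100 (fully open). A call has 1 to 5 rows; each row shifts and turns the commanded pose from where the row before left it, along the tool's axes as they then stand; what a row does not reach is not made up. A row lasts 1/12 s, in which the tool goes at most 41.7 mm and 7.16 degrees, less where a joint would pass 70% of its speed; a pose out of reach is approached as far as the arm can. A call is refused whole if a number of a shift passes 41.7 or a number of a turn 0.125, either way. A call with a gripper value outside its range is refused whole. The fingers move at their own pace and stop on an object; the grip force is fixed at half the most. Time passes only in rows, so rows that do not move let the fingers close. It gives the time, the measured TCP pose, the force, the opening and the grip force at its end, in the units of the state.
- bot.read_state(): the state, without advancing time (a new reading comes with each control period).
- bot.capture(name): name is "side" or "top" or "wrist"; returns (picture, depth): 420x560x3 uint8, red, green, blue; 420x560 float32, m along the optical axis (not along the pixel's ray), 0 where there is no reading.
- bot.camera_model(name): a dict with "intrinsics" (3x3 intrinsics, pixels), "rvec" (rotation vector, rad) and "tvec" (3), from world to camera coordinates, as OpenCV has them; the wrist camera has in their place "tool_from_camera" (4x4, takes a point from camera to tool coordinates, whose origin is the TCP and whose axes are the flange's). Camera axes: x right, y down, z forward; pixel columns grow to the right and rows downward; lengths in m; the calibration is good to about 2 mm. A picture is of the moment at which its call begins: read the wrist's pose just before it. camera_model takes no time and is no camera call.
- bot.hand_in(): hands the job in; it is judged then, once.
Trained networks look in the newest picture that a camera, given by its name, has taken for a name from the list of things; names that differ only in an ending like _2 or _b are one class to them, and where a whole thing is asked for, a point or a joint stands for the part that bears it (a point fixed in the world has none). Each returns a list of dicts, best first, with "conf" (0 to 1); they miss things now and then, are a little off and sometimes report something else, mostly with a low value. They report only what shows in the picture. A call takes as long as a camera call.
- bot.spot_in(label, camera): "at" ([x, y, z] in m, in the coordinates of the camera as it stood for that picture, good to about 4 mm: the middle of the surface that is visible of it).
- bot.trace(label, camera): "mask" (420x560 bool, what is visible of it).
The state is a dict: "time_s": time; "joint_positions": joint angles; "qvel": joint speeds; "tau": joint torques, N m; "position": TCP position; "tcp_rot": TCP orientation; "force": force on the tool from outside, world axes, zero at the start; "moment": the same for the moment, N m; "opening": opening from 0.0 (shut) to 1.0 (fully open); "grasp_force": force on a finger pad.
Only numpy, scipy, OpenCV 4.12 (cv2) and the standard library are available. Lean on these libraries where they do the work, as an engineer would, in place of code of your own. Each camera call takes 0.05 s, during which the arm holds its last target. There are 200 camera calls.

## Working session

There is one attempt and no reset: what is moved stays moved. The work goes in short steps, Python scripts to look and compute and a tool call to move; the robot and the scene stay as the last step left them, time stands still between calls to the robot, and variables do not carry over. Pictures are saved under pics/ and viewed, at most 10 in all, crops included, and the job is handed in when it is done.

Besides the shell and the picture viewer there is one more tool, called as a command line: name --argument value ..., lists and objects as JSON in quotes. move_arm: Moves the arm, as the interface text tells. Its arguments: {"type":"object","properties":{"increments":{"type":"array"}},"required":["increments"]}

```bash
mkdir -p pics
cat > h.py <<'E'
import numpy as np, cv2
from rig import bot
def c2w(cam,st=None):
    m=bot.camera_model(cam); T=np.eye(4)
    if 'rvec' in m:
        R=cv2.Rodrigues(np.array(m['rvec'],float))[0]; T[:3,:3]=R.T; T[:3,3]=-R.T@np.array(m['tvec']).ravel()
    else:
        st=st or bot.read_state(); B=np.eye(4); B[:3,:3]=st['tcp_rot']; B[:3,3]=st['position']; T=B@np.array(m['tool_from_camera'])
    return np.array(m['intrinsics']),T
def cloud(cam,d,st=None):
    K,T=c2w(cam,st); v,u=np.mgrid[:d.shape[0],:d.shape[1]]
    P=np.stack([(u-K[0,2])/K[0,0]*d,(v-K[1,2])/K[1,1]*d,d],-1)
    W=P@T[:3,:3].T+T[:3,3]; W[d==0]=np.nan; return W
E
python3 - <<'E'
from h import *
np.set_printoptions(precision=4,suppress=True)
s=bot.read_state(); print(s['tcp_rot'],s['position'],s['time_s'])
for c in ['top','side']:
    im,d=bot.capture(c); cv2.imwrite(f'pics/{c}0.png',im[:,:,::-1]); np.savez(f'{c}0.npz',im=im,d=d)
    K,T=c2w(c); print(c,T)
    for l in ['stand','knob_grip','leg','crossbar','lever_tip','pointer','mark_mid','key_bowl','tray']:
        r=bot.spot_in(l,c)
        for q in r[:1]: print(l,round(q['conf'],2),T[:3,:3]@q['at']+T[:3,3])
E
```

```text
[[ 0.9212  0.3892 -0.0005]
 [ 0.3892 -0.9211  0.0021]
 [ 0.0004 -0.0021 -1.    ]] [ 0.2431 -0.575   0.2216] 0.0
top [[-0.0217 -0.9909  0.1325  0.3895]
 [-0.9995  0.0184 -0.0264 -0.0066]
 [ 0.0237 -0.133  -0.9908  1.381 ]
 [ 0.      0.      0.      1.    ]]
stand 0.56 [ 0.6714 -0.1812  0.0307]
leg 0.74 [ 0.5577 -0.1701  0.054 ]
crossbar 0.61 [ 0.5538 -0.1746  0.047 ]
lever_tip 0.57 [ 0.5876 -0.1553  0.0645]
pointer 0.79 [ 0.5548 -0.1725  0.0462]
mark_mid 0.49 [ 0.5602 -0.236   0.0157]
key_bowl 0.7 [ 0.6692 -0.1785  0.09  ]
tray 0.87 [0.5306 0.2975 0.0061]
side [[-0.6966 -0.542   0.4701 -0.0272]
 [-0.7175  0.5226 -0.4605  0.5434]
 [ 0.0039 -0.6581 -0.7529  1.0068]
 [ 0.      0.      0.      1.    ]]
stand 0.9 [ 0.6418 -0.1715  0.0263]
knob_grip 0.77 [ 0.6639 -0.1755  0.0776]
leg 0.6 [ 0.5484 -0.1648  0.0434]
crossbar 0.72 [ 0.5494 -0.1673  0.0544]
pointer 0.91 [ 0.5468 -0.1662  0.0456]
key_bowl 0.59 [ 0.6423 -0.45    0.0294]
tray 0.58 [0.5181 0.3065 0.0109]
```

Run:
```python
from h import *
d=np.load('top0.npz'); im=d['im']
K,T=c2w('top'); Ti=np.linalg.inv(T); p=Ti[:3,:3]@[0.62,-0.19,0.04]+Ti[:3,3]; u=K@p/p[2]; print(u)
x,y=int(u[0]),int(u[1]); x0,y0=max(x-75,0),max(y-75,0)
c=im[y0:y0+150,x0:x0+150]; print(x0,y0,c.shape)
cv2.imwrite('pics/topc.png',cv2.resize(c,(600,600),interpolation=cv2.INTER_CUBIC)[:,:,::-1])
```

```text
[330.27990474 190.28563159   1.        ]
255 115 (150, 150, 3)
```

View pics/topc.png

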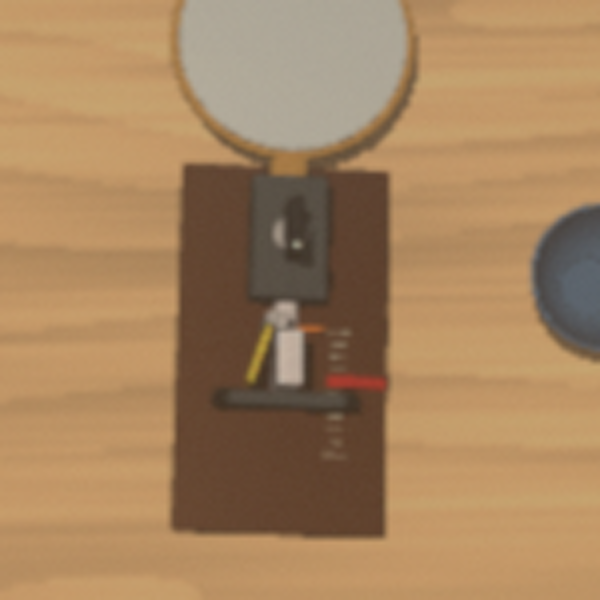

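View pics/side0.png

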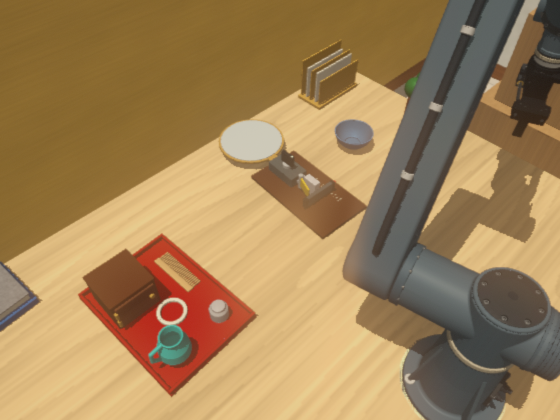

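The top crop shows the stand nearly axis-aligned: knob at about (297,232), pointer at (312,328), red mark at (356,382), lever open to the left. The side picture shows the stand is clear of the tray and bowl. Next I'll fit the pose from the plate corners.

Run:
```python
from h import *
np.set_printoptions(precision=4,suppress=True)
K,T=c2w('top')
def ray(cu,cv,z):
    u,v=255+(cu+.5)/4-.5,115+(cv+.5)/4-.5
    r=T[:3,:3]@np.linalg.inv(K)@[u,v,1]; return T[:3,3]+r*(z-T[2,3])/r[2]
for n,a in dict(TL=(183,165,.012),TR=(388,172,.012),BL=(172,530,.012),BR=(384,535,.012),hTL=(252,176,.045),hTR=(328,178,.045),hBL=(249,299,.045),hBR=(326,300,.045),knob=(297,232,.091),headT=(289,328,.066),headB=(289,386,.066),barL=(214,398,.048),barR=(358,402,.048),ptr=(326,328,.018),mark1=(327,381,.015),mark2=(386,383,.015)).items(): print(n,ray(*a))
```

```text
TL [ 0.7403 -0.1001  0.012 ]
TR [ 0.7318 -0.2677  0.012 ]
BL [ 0.444  -0.0835  0.012 ]
BR [ 0.4366 -0.2519  0.012 ]
hTL [ 0.722  -0.1526  0.045 ]
hTR [ 0.7194 -0.2132  0.045 ]
hBL [ 0.6228 -0.1471  0.045 ]
hBR [ 0.6209 -0.2079  0.045 ]
knob [ 0.6661 -0.1807  0.091 ]
headT [ 0.5958 -0.1752  0.066 ]
headB [ 0.5506 -0.1736  0.066 ]
barL [ 0.5445 -0.1169  0.048 ]
barR [ 0.5392 -0.2294  0.048 ]
ptr [ 0.6028 -0.2111  0.018 ]
mark1 [ 0.5603 -0.2107  0.015 ]
mark2 [ 0.5578 -0.2581  0.015 ]
```

move_arm --increments '[{"xyz":[34.7,-14,0],"roll":0,"grip":100},{"xyz":[34.7,-14,0],"roll":0,"grip":100},{"xyz":[34.7,-14,0],"roll":0,"grip":100},{"xyz":[34.7,-14,0],"roll":0,"grip":100},{"xyz":[34.7,-14,0],"roll":0,"grip":100}]'

```text
time_s: 1.42
position: [0.3768, -0.4425, 0.2226]
tcp_rot: [[0.921, 0.389, 0.0], [0.389, -0.921, -0.0], [0.0, 0.0, -1.0]]
force: [0.4, 0.1, 0.7]
opening: 0.999
grasp_force: 0.0
```

move_arm --increments '[{"xyz":[34.7,-14,0],"roll":0,"grip":100},{"xyz":[34.7,-14,0],"roll":0,"grip":100},{"xyz":[34.7,-14,0],"roll":0,"grip":100},{"xyz":[34.7,-14,0],"roll":0,"grip":100},{"xyz":[34.7,-14,0],"roll":0,"grip":100}]'

```text
time_s: 1.83
position: [0.5096, -0.3102, 0.2227]
tcp_rot: [[0.921, 0.389, 0.0], [0.389, -0.921, -0.0], [0.0, 0.0, -1.0]]
force: [0.1, -0.5, -0.8]
opening: 0.999
grasp_force: 0.0
```

move_arm --increments '[{"xyz":[34.7,-14,0],"roll":0,"grip":100},{"xyz":[34.7,-14,0],"roll":0,"grip":100},{"xyz":[34.7,-14,0],"roll":0,"grip":100},{"xyz":[34.7,-14,0],"roll":0,"grip":100},{"xyz":[34.7,-14,0],"roll":0,"grip":100}]'

```text
time_s: 2.25
position: [0.6421, -0.1781, 0.2226]
tcp_rot: [[0.921, 0.389, 0.0], [0.389, -0.921, -0.0], [0.0, 0.0, -1.0]]
force: [0.6, -0.7, -0.2]
opening: 0.993
grasp_force: 0.0
```

move_arm --increments '[{"xyz":[0,0,0],"roll":0.113,"grip":100},{"xyz":[0,0,0],"roll":0.113,"grip":100},{"xyz":[0,0,0],"roll":0.113,"grip":100},{"xyz":[0,0,0],"roll":0.113,"grip":100},{"xyz":[0,0,0],"roll":0,"grip":100}]'

```text
time_s: 2.67
position: [0.6411, -0.1794, 0.2224]
tcp_rot: [[0.999, -0.054, -0.0], [-0.054, -0.999, 0.0], [-0.0, -0.0, -1.0]]
force: [-0.2, 0.6, 0.6]
opening: 1.0
grasp_force: 0.0
```

Run:
```python
from h import *
np.set_printoptions(precision=4,suppress=True)
s=bot.read_state(); print(s['tcp_rot'],s['position'],s['time_s'])
im,d=bot.capture('wrist'); cv2.imwrite('pics/w1.png',im[:,:,::-1]); np.savez('w1.npz',im=im,d=d,R=s['tcp_rot'],p=s['position'])
K,T=c2w('wrist',s); print(K,T)
W=cloud('wrist',d,s)
for l in ['knob_grip','crossbar','pointer','mark_mid','lever_tip']:
    for q in bot.trace(l,'wrist')[:1]:
        v,u=np.nonzero(q['mask']); P=W[q['mask']]; print(l,q['conf'],u.min(),u.max(),v.min(),v.max(),np.nanmedian(P,0))
```

```text
[[ 0.9986 -0.0537 -0.0001]
 [-0.0537 -0.9986  0.0001]
 [-0.0002 -0.0001 -1.    ]] [ 0.6411 -0.1794  0.2224] 2.6667
[[294.0512   0.     276.7219]
 [  0.     294.0512 210.0521]
 [  0.       0.       1.    ]] [[-0.0537 -0.9665 -0.2511  0.7081]
 [-0.9986  0.0521  0.0132 -0.1835]
 [ 0.0003  0.2514 -0.9679  0.385 ]
 [ 0.      0.      0.      1.    ]]
knob_grip 0.56 264 288 149 194 [ 0.6705 -0.1811  0.0905]
crossbar 0.88 252 299 210 259 [ 0.5923 -0.1732  0.0625]
pointer 0.7 252 298 211 259 [ 0.592  -0.1729  0.0624]
mark_mid 0.73 303 338 244 251 [ 0.5567 -0.2327  0.0156]
lever_tip 0.84 251 269 225 259 [ 0.587  -0.1575  0.0627]
```

View pics/w1.png

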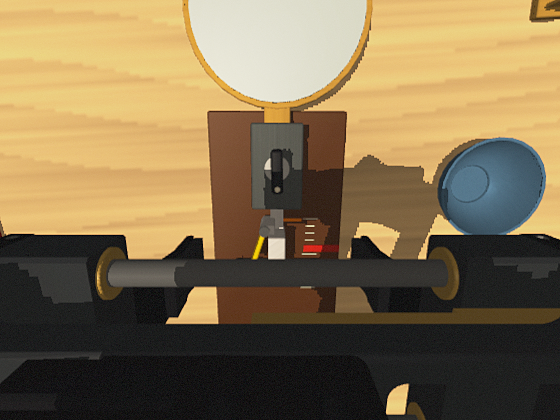

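The wrist view shows the knob bar upright at (277,171), parallel to the stand's x axis, with the lever open and the mark at (320,248). Going down onto the knob.

move_arm --increments '[{"xyz":[9.8,0,25],"roll":0,"grip":100},{"xyz":[9.8,0,30],"roll":0,"grip":100},{"xyz":[9.8,0,30],"roll":0,"grip":70},{"xyz":[0,0,38],"roll":0,"grip":70},{"xyz":[0,0,38],"roll":0,"grip":60}]'

```text
time_s: 3.38
position: [0.6717, -0.1817, 0.061]
tcp_rot: [[0.999, -0.051, 0.003], [-0.051, -0.999, -0.001], [0.003, 0.001, -1.0]]
force: [0.3, -0.5, -1.2]
opening: 0.855
grasp_force: 0.0
```

move_arm --increments '[{"xyz":[0,0,0],"roll":0,"grip":0},{"xyz":[0,0,0],"roll":0,"grip":0},{"xyz":[0,0,0],"roll":0,"grip":0},{"xyz":[0,0,0],"roll":0,"grip":0},{"xyz":[0,0,0],"roll":0,"grip":0}]'

```text
time_s: 3.8
position: [0.6725, -0.1821, 0.0652]
tcp_rot: [[0.999, -0.052, 0.006], [-0.052, -0.999, -0.003], [0.006, 0.002, -1.0]]
force: [-0.2, -0.2, 0.7]
opening: 0.477
grasp_force: 0.0
```

move_arm --increments '[{"xyz":[0,0,0],"roll":0,"grip":0},{"xyz":[0,0,0],"roll":0,"grip":0}]'

```text
time_s: 3.97
position: [0.6713, -0.1816, 0.0636]
tcp_rot: [[0.999, -0.052, 0.003], [-0.052, -0.999, -0.001], [0.003, 0.001, -1.0]]
force: [-1.3, -0.1, 0.7]
opening: 0.325
grasp_force: 0.0
```

move_arm --increments '[{"xyz":[0,0,0],"roll":0,"grip":0},{"xyz":[0,0,0],"roll":0,"grip":0},{"xyz":[0,0,0],"roll":0,"grip":0},{"xyz":[0,0,0],"roll":0,"grip":0}]'

```text
time_s: 4.3
position: [0.6705, -0.1808, 0.0621]
tcp_rot: [[0.999, -0.052, 0.0], [-0.052, -0.999, 0.0], [0.0, -0.001, -1.0]]
force: [-0.5, 1.1, 4.0]
opening: 0.136
grasp_force: 30.0
```

move_arm --increments '[{"xyz":[0,0,0],"roll":-0.1,"grip":0},{"xyz":[0,0,0],"roll":-0.12,"grip":0},{"xyz":[0,0,0],"roll":-0.12,"grip":0},{"xyz":[0,0,0],"roll":-0.12,"grip":0},{"xyz":[0,0,0],"roll":-0.12,"grip":0}]'

```text
time_s: 4.72
position: [0.6707, -0.1816, 0.0621]
tcp_rot: [[0.861, 0.509, 0.001], [0.509, -0.861, -0.001], [0.0, 0.001, -1.0]]
force: [0.7, -0.1, 2.9]
opening: 0.139
grasp_force: 30.0
```

move_arm --increments '[{"xyz":[0,0,0],"roll":-0.12,"grip":0},{"xyz":[0,0,0],"roll":-0.12,"grip":0},{"xyz":[0,0,0],"roll":-0.12,"grip":0},{"xyz":[0,0,0],"roll":-0.12,"grip":0},{"xyz":[0,0,0],"roll":-0.12,"grip":0}]'

```text
time_s: 5.13
position: [0.6714, -0.1822, 0.062]
tcp_rot: [[0.423, 0.906, 0.002], [0.906, -0.423, -0.002], [-0.001, 0.003, -1.0]]
force: [1.4, -1.4, 2.5]
opening: 0.138
grasp_force: 30.0
```

move_arm --increments '[{"xyz":[0,0,0],"roll":-0.12,"grip":0},{"xyz":[0,0,0],"roll":0,"grip":0},{"xyz":[0,0,0],"roll":0,"grip":0}]'

```text
time_s: 5.38
position: [0.6715, -0.1822, 0.062]
tcp_rot: [[0.32, 0.947, 0.003], [0.947, -0.32, -0.002], [-0.001, 0.003, -1.0]]
force: [2.5, -2.6, 0.8]
opening: 0.133
grasp_force: 30.0
```

move_arm --increments '[{"xyz":[0,0,0],"roll":0,"grip":100},{"xyz":[0,0,0],"roll":0,"grip":100},{"xyz":[0,0,0],"roll":0,"grip":100},{"xyz":[0,0,-10],"roll":0,"grip":100},{"xyz":[0,0,-30],"roll":0,"grip":100}]'

```text
time_s: 5.8
position: [0.6663, -0.1793, 0.097]
tcp_rot: [[0.318, 0.948, -0.011], [0.948, -0.318, 0.005], [0.001, -0.012, -1.0]]
force: [-0.1, 0.1, -0.1]
opening: 0.433
grasp_force: 0.0
```

move_arm --increments '[{"xyz":[0,0,-40],"roll":0.12,"grip":100},{"xyz":[0,0,-40],"roll":0.12,"grip":100},{"xyz":[0,0,-20],"roll":0.12,"grip":100},{"xyz":[0,0,0],"roll":0.12,"grip":100},{"xyz":[0,0,0],"roll":0.12,"grip":100}]'

```text
time_s: 6.22
position: [0.6714, -0.1813, 0.2052]
tcp_rot: [[0.801, 0.598, 0.005], [0.598, -0.801, -0.002], [0.003, 0.004, -1.0]]
force: [-0.5, 0.1, 0.1]
opening: 0.806
grasp_force: 0.0
```

move_arm --increments '[{"xyz":[0,0,0],"roll":0.12,"grip":100},{"xyz":[0,0,0],"roll":0.12,"grip":100},{"xyz":[0,0,0],"roll":0.12,"grip":100},{"xyz":[0,0,0],"roll":0.12,"grip":100},{"xyz":[0,0,0],"roll":0.12,"grip":100}]'

```text
time_s: 6.63
position: [0.6699, -0.1807, 0.202]
tcp_rot: [[0.999, 0.041, -0.001], [0.041, -0.999, 0.0], [-0.001, -0.001, -1.0]]
force: [-0.9, -0.8, -0.7]
opening: 0.992
grasp_force: 0.0
```

move_arm --increments '[{"xyz":[-30,0,0],"roll":0.098,"grip":100},{"xyz":[-40,0,0],"roll":0,"grip":100},{"xyz":[-40,0,0],"roll":0,"grip":100},{"xyz":[-40,0,0],"roll":0,"grip":100},{"xyz":[0,0,0],"roll":0,"grip":100}]'

```text
time_s: 7.05
position: [0.5091, -0.1718, 0.1998]
tcp_rot: [[0.999, -0.052, -0.016], [-0.051, -0.999, 0.008], [-0.016, -0.007, -1.0]]
force: [-1.1, 1.2, -0.7]
opening: 0.997
grasp_force: 0.0
```

```bash
cat > look.py <<'E'
from h import *
import sys
np.set_printoptions(precision=4,suppress=True)
n=sys.argv[1]; s=bot.read_state(); print(s['tcp_rot'],s['position'],s['time_s'])
im,d=bot.capture('wrist'); np.savez(n+'.npz',im=im,d=d,R=s['tcp_rot'],p=s['position'])
c=im[60:300,140:420]; cv2.imwrite(f'pics/{n}.png',cv2.resize(c,None,fx=2.4,fy=2.4,interpolation=cv2.INTER_CUBIC)[:,:,::-1])
W=cloud('wrist',d,s); h=cv2.cvtColor(im,cv2.COLOR_RGB2HSV).astype(int); H,S,V=h[...,0],h[...,1],h[...,2]
th=-0.053; X=np.array([np.cos(th),np.sin(th)]); Y=np.array([-X[1],X[0]])
O=np.array([.6708,-.181]); w=W[...,:2]-O; sx=w@X; sy=w@Y; z=W[...,2]
near=(abs(sy)<.09)&(sx>-.24)&(sx<.06)
def rep(k,m):
    m=m&near
    if m.sum()<4: print(k,m.sum()); return
    print(k,m.sum(),'sx %.4f..%.4f sy %.4f..%.4f med'%(*np.percentile(sx[m],[3,97]),*np.percentile(sy[m],[3,97])),np.median(sx[m]),np.median(sy[m]),np.median(z[m]))
rep('plate',(abs(z-.012)<.004))
rep('red',((H<5)|(H>174))&(S>170)&(V>80)&(z<.025)&(sy<-.02))
rep('orange',(H>=6)&(H<16)&(S>190)&(V>110)&(z>.008)&(z<.03)&(sy<-.01)&(sy>-.045))
rep('yellow',(H>20)&(H<34)&(S>150)&(z>.04))
rep('headtop',(z>.062)&(z<.07)&(S<80)&(sx<-.06))
rep('knob',(z>.085)&(z<.097)&(abs(sx)<.04))
rep('bar',(z>.042)&(z<.052)&(V<110)&(sx<-.09))
rep('housing',(z>.042)&(z<.048)&(sx>-.06))
E
python3 look.py w2
```

```text
[[ 0.9985 -0.0516 -0.0157]
 [-0.0515 -0.9986  0.0079]
 [-0.0161 -0.0071 -0.9998]] [ 0.5091 -0.1718  0.1998] 7.05
plate 27344 sx -0.2260..0.0281 sy -0.0802..0.0807 med -0.09388110066014216 -0.0038699232766615226 0.012610436038560657
red 375 sx -0.1160..-0.1071 sy -0.0818..-0.0369 med -0.11145402482930238 -0.059558080454508 0.015475964076777204
orange 36 sx -0.0716..-0.0677 sy -0.0325..-0.0124 med -0.06787993780445178 -0.023862254306143804 0.013203741829355964
yellow 461 sx -0.1386..-0.0777 sy -0.0587..0.0471 med -0.10448803046577015 0.021321444600405828 0.062494536315715055
headtop 1119 sx -0.1204..-0.0670 sy -0.0089..0.0157 med -0.09543921639060728 0.002684035438790127 0.06650799710244143
knob 943 sx -0.0100..0.0057 sy -0.0197..0.0192 med -0.0019391072223158522 -0.000826612588187002 0.0909727530803826
bar 1242 sx -0.1360..-0.1244 sy -0.0513..0.0526 med -0.13028957426797122 0.0018849966906441485 0.04831664941302055
housing 3584 sx -0.0493..0.0213 sy -0.0287..0.0284 med -0.024002374238675527 -0.0009464995943413651 0.04540923699753027
```

View pics/w2.png

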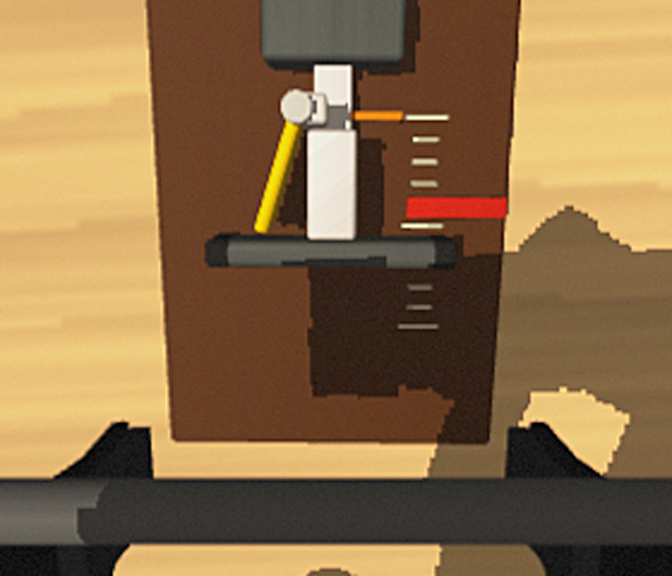

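The knob bar now lies across the stand and the leg is still in. The lever is open at about 0.3 rad (tip at (262,228)), and pointer (380,116) to mark (455,208) is about 42 mm. I'll let the arm settle and then position it for the hook.

move_arm --increments '[{"xyz":[0,0,0],"roll":0,"grip":100},{"xyz":[0,0,0],"roll":0,"grip":100},{"xyz":[0,0,0],"roll":0,"grip":100}]'

```text
time_s: 7.35
position: [0.5224, -0.1773, 0.2022]
tcp_rot: [[0.999, -0.05, 0.002], [-0.05, -0.999, -0.001], [0.002, 0.001, -1.0]]
force: [0.4, -0.5, -0.4]
opening: 1.0
grasp_force: 0.0
```

```bash
python3 look.py w3
```

```text
[[ 0.9988 -0.0499  0.0024]
 [-0.0499 -0.9988 -0.0013]
 [ 0.0025  0.0012 -1.    ]] [ 0.5224 -0.1773  0.2022] 7.35
plate 27765 sx -0.2255..0.0473 sy -0.0803..0.0806 med -0.08544970794183182 -0.004125582177091637 0.012574802270689245
red 359 sx -0.1164..-0.1072 sy -0.0817..-0.0370 med -0.11170959532636013 -0.05936525406675355 0.015574291771368376
orange 36 sx -0.0723..-0.0688 sy -0.0328..-0.0109 med -0.06886130327238685 -0.022208688650663 0.013016108888082245
yellow 420 sx -0.1275..-0.0779 sy -0.0574..0.0429 med -0.10438664685652212 0.021036264230772088 0.06250982112724501
headtop 1037 sx -0.1205..-0.0670 sy -0.0090..0.0154 med -0.0956876606096407 0.0019980767557576723 0.06648651444197945
knob 871 sx -0.0100..0.0071 sy -0.0197..0.0194 med -0.0015164186389324285 0.0003115427748909581 0.09103409049989591
bar 1178 sx -0.1363..-0.1245 sy -0.0518..0.0522 med -0.130207554149558 0.00022745141081044826 0.04828925923564306
housing 4738 sx -0.0484..0.0404 sy -0.0286..0.0280 med -0.012687080058535383 -0.0008420001171380539 0.04541459027600128
```

move_arm --increments '[{"xyz":[19.2,-3.1,10],"roll":0,"grip":100},{"xyz":[19.3,-3.2,30],"roll":0,"grip":100},{"xyz":[0,0,40],"roll":0,"grip":100},{"xyz":[0,0,25],"roll":0,"grip":100},{"xyz":[0,0,0],"roll":0,"grip":100}]'

```text
time_s: 7.82
position: [0.5567, -0.1703, 0.091]
tcp_rot: [[0.999, -0.049, -0.01], [-0.049, -0.999, 0.005], [-0.01, -0.005, -1.0]]
force: [0.1, 0.9, -1.0]
opening: 1.001
grasp_force: 0.0
```

move_arm --increments '[{"xyz":[0,0,0],"roll":0,"grip":100},{"xyz":[0,0,0],"roll":0,"grip":100},{"xyz":[0,0,0],"roll":0,"grip":100},{"xyz":[0,0,0],"roll":0,"grip":100}]'

```text
time_s: 8.15
position: [0.5608, -0.173, 0.0987]
tcp_rot: [[0.999, -0.05, 0.004], [-0.05, -0.999, -0.002], [0.004, 0.002, -1.0]]
force: [-0.5, 0.3, -0.2]
opening: 0.997
grasp_force: 0.0
```

move_arm --increments '[{"xyz":[0,0,10],"roll":0,"grip":100},{"xyz":[0,0,20],"roll":0,"grip":100},{"xyz":[0,0,20],"roll":0,"grip":100},{"xyz":[0,0,12],"roll":0,"grip":100},{"xyz":[0,0,5],"roll":0,"grip":100}]'

```text
time_s: 8.57
position: [0.5597, -0.1723, 0.0284]
tcp_rot: [[0.999, -0.051, 0.001], [-0.051, -0.999, 0.0], [0.001, -0.0, -1.0]]
force: [1.2, 0.2, 1.5]
opening: 1.002
grasp_force: 0.9
```

move_arm --increments '[{"xyz":[0,0,1],"roll":0,"grip":100},{"xyz":[0,0,0],"roll":0,"grip":100},{"xyz":[0,0,0],"roll":0,"grip":100}]'

```text
time_s: 8.82
position: [0.5598, -0.1725, 0.0291]
tcp_rot: [[0.999, -0.05, 0.001], [-0.05, -0.999, -0.001], [0.001, 0.001, -1.0]]
force: [1.3, -0.1, -0.8]
opening: 1.0
grasp_force: 0.7
```

```bash
python3 look.py w4
```

```text
[[ 0.9987 -0.05    0.001 ]
 [-0.05   -0.9987 -0.0006]
 [ 0.0011  0.0006 -1.    ]] [ 0.5598 -0.1725  0.0291] 8.8167
plate 49869 sx -0.1612..0.0209 sy -0.0803..0.0802 med -0.051789742114849574 0.009827139782503169 0.012554967201899747
red 813 sx -0.1157..-0.1067 sy -0.0820..-0.0365 med -0.11040565846191917 -0.06595936387147912 0.01551777167876281
orange 80 sx -0.1599..-0.0594 sy -0.0390..-0.0103 med -0.06959505393993679 -0.021543938452671954 0.01856169623850694
yellow 739 sx -0.1174..-0.0782 sy 0.0013..0.0297 med -0.08930367016484284 0.020430055445115603 0.062331322487835183
headtop 3693 sx -0.1203..-0.0652 sy -0.0096..0.0187 med -0.08715711297076716 0.0033413603798205533 0.0664766157089014
knob 1613 sx -0.0106..-0.0046 sy -0.0200..0.0057 med -0.007297439434978901 -0.010890728453970896 0.0899392869800852
bar 2799 sx -0.1351..-0.1017 sy -0.0462..0.0503 med -0.12943488267131473 0.0034909002960224218 0.04842864248380327
housing 12990 sx -0.0485..0.0015 sy -0.0281..0.0281 med -0.02586400193709865 0.0021957483726457276 0.04543963488468292
```

View pics/w4.png

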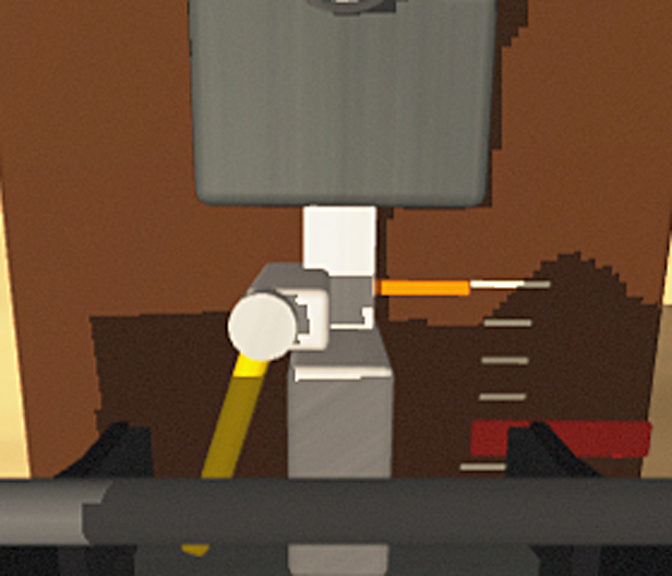

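The view from near shows the pointer (425,287) and mark (560,440) clear of the fingers, 41.5 mm apart, with the lever between the fingers. The light +x force suggests the fingers already touch the crossbar, so I'll draw now.

move_arm --increments '[{"xyz":[-4,0,0],"roll":0,"grip":100},{"xyz":[-8,0,0],"roll":0,"grip":100},{"xyz":[-10,0,0],"roll":0,"grip":100},{"xyz":[-10,0,0],"roll":0,"grip":100},{"xyz":[-6,0,0],"roll":0,"grip":100}]'

```text
time_s: 9.28
position: [0.5209, -0.1705, 0.0293]
tcp_rot: [[0.999, -0.051, 0.001], [-0.051, -0.999, -0.001], [0.002, 0.001, -1.0]]
force: [4.4, 0.4, 1.3]
opening: 0.999
grasp_force: 1.9
```

move_arm --increments '[{"xyz":[-2,0,0],"roll":0,"grip":100},{"xyz":[0,0,0],"roll":0,"grip":100},{"xyz":[0,0,0],"roll":0,"grip":100},{"xyz":[0,0,0],"roll":0,"grip":100}]'

```text
time_s: 9.62
position: [0.5199, -0.1705, 0.0288]
tcp_rot: [[0.999, -0.05, 0.001], [-0.05, -0.999, -0.0], [0.001, 0.0, -1.0]]
force: [2.5, -0.1, 1.5]
opening: 0.996
grasp_force: 1.4
```

```bash
python3 look.py w5
```

```text
[[ 0.9987 -0.0501  0.0009]
 [-0.0501 -0.9987 -0.0005]
 [ 0.0009  0.0004 -1.    ]] [ 0.5199 -0.1705  0.0288] 9.6167
plate 57199 sx -0.2001..-0.0197 sy -0.0796..0.0800 med -0.08307702581606861 0.008789610563496737 0.01253886127690454
red 1279 sx -0.1158..-0.1068 sy -0.0818..-0.0371 med -0.11135658761854111 -0.0594892290481447 0.015544552142778584
orange 89 sx -0.1134..-0.0918 sy -0.0427..-0.0104 med -0.10907670627856093 -0.022701586448144667 0.018358296018155112
yellow 753 sx -0.1576..-0.1181 sy -0.0371..0.0301 med -0.12907689061128896 0.020588080975610466 0.06226785336279758
headtop 3737 sx -0.1601..-0.1051 sy -0.0092..0.0188 med -0.1269608825460319 0.003277242341829475 0.06644536607725901
knob 0
bar 2953 sx -0.1749..-0.1183 sy -0.0462..0.0502 med -0.16906028860994804 0.0017195134071453018 0.04842449193742246
housing 7686 sx -0.0498..-0.0286 sy -0.0276..0.0275 med -0.03899532102919034 -0.00012749333796533492 0.045326772339952456
```

View pics/w5.png

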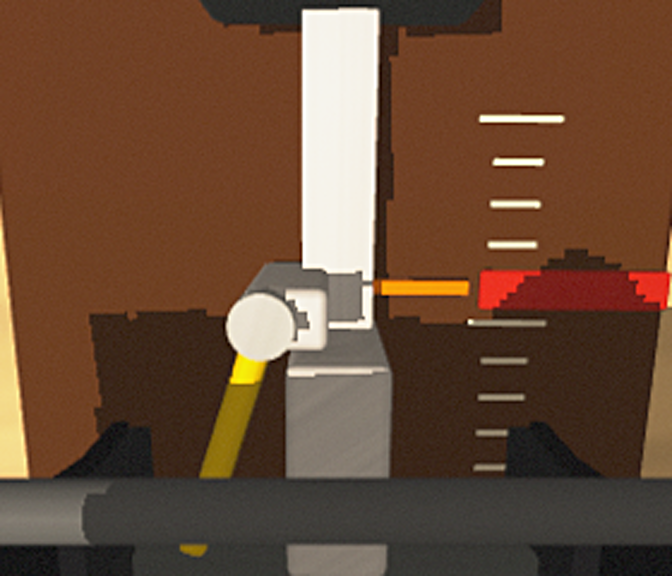

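The pointer (425,288) is already on the red band (row 290), about 2 mm short of its middle, and the lever is still open. I'll draw 2 mm more, centre on the pinch point and hold.

move_arm --increments '[{"xyz":[-1,-1,0],"roll":0,"grip":100},{"xyz":[-1,0,0],"roll":0,"grip":100},{"xyz":[0,0,0],"roll":0,"grip":100},{"xyz":[0,0,0],"roll":0,"grip":100}]'

```text
time_s: 10.0
position: [0.5179, -0.1697, 0.0286]
tcp_rot: [[0.999, -0.05, 0.001], [-0.05, -0.999, -0.001], [0.001, 0.001, -1.0]]
force: [3.1, -2.3, -0.1]
opening: 0.999
grasp_force: 1.8
```

move_arm --increments '[{"xyz":[0,0,0],"roll":0,"grip":70},{"xyz":[0,0,0],"roll":0,"grip":70},{"xyz":[0,0,0],"roll":0,"grip":60},{"xyz":[0,0,0],"roll":0,"grip":60},{"xyz":[0,0,0],"roll":0,"grip":60}]'

```text
time_s: 10.42
position: [0.5166, -0.1684, 0.0282]
tcp_rot: [[0.999, -0.05, -0.002], [-0.05, -0.999, 0.001], [-0.002, -0.001, -1.0]]
force: [2.8, 1.8, 0.5]
opening: 0.709
grasp_force: 1.4
```

```bash
python3 look.py w6 | egrep 'red|orange|bar|yell|0\.'
```

```text
[[ 0.9988 -0.0496 -0.0018]
 [-0.0496 -0.9988  0.001 ]
 [-0.0018 -0.001  -1.    ]] [ 0.5166 -0.1684  0.0282] 10.4167
plate 56019 sx -0.1625..-0.0233 sy -0.0793..0.0797 med -0.08341351342134638 -0.004036666031091363 0.012528795140050453
red 1325 sx -0.1160..-0.1068 sy -0.0817..-0.0369 med -0.11120878227288958 -0.059116935618393894 0.015506930199564672
orange 82 sx -0.1160..-0.0643 sy -0.0357..-0.0102 med -0.11240806349517318 -0.02158124858554538 0.01879925540694692
yellow 758 sx -0.1606..-0.1213 sy 0.0143..0.0385 med -0.1321028397562674 0.020742493566688433 0.062297352656467186
headtop 3700 sx -0.1632..-0.1084 sy -0.0090..0.0181 med -0.13011572053814463 0.0033912683941095764 0.0664732644957517
bar 1980 sx -0.1782..-0.1220 sy -0.0317..0.0396 med -0.17203252408718597 0.00851805205234693 0.04836518176095107
housing 6650 sx -0.0499..-0.0321 sy -0.0276..0.0276 med -0.04099329762695488 -0.00020284200609590132 0.04527415308891895
```

Pointer is within about 1 mm of the middle of the mark. Squeezing.

move_arm --increments '[{"xyz":[0,0,0],"roll":0,"grip":30},{"xyz":[0,0,0],"roll":0,"grip":30},{"xyz":[0,0,0],"roll":0,"grip":30},{"xyz":[0,0,0],"roll":0,"grip":20},{"xyz":[0,0,0],"roll":0,"grip":10}]'

```text
time_s: 10.88
position: [0.5167, -0.1683, 0.0283]
tcp_rot: [[0.999, -0.05, -0.002], [-0.05, -0.999, 0.001], [-0.002, -0.001, -1.0]]
force: [1.1, -9.4, -3.0]
opening: 0.309
grasp_force: 11.6
```

move_arm --increments '[{"xyz":[0,0,0],"roll":0,"grip":0},{"xyz":[0,0,0],"roll":0,"grip":0},{"xyz":[0,0,0],"roll":0,"grip":0},{"xyz":[0,0,0],"roll":0,"grip":0},{"xyz":[0,0,0],"roll":0,"grip":0}]'

```text
time_s: 11.3
position: [0.5171, -0.1689, 0.0283]
tcp_rot: [[0.999, -0.05, -0.001], [-0.05, -0.999, 0.001], [-0.001, -0.0, -1.0]]
force: [3.2, 2.7, -2.8]
opening: 0.297
grasp_force: 31.4
```

```bash
python3 look.py w7 | egrep 'red|orange|bar|yell|0\.'
```

```text
[[ 0.9987 -0.0501 -0.0008]
 [-0.0501 -0.9987  0.0005]
 [-0.0008 -0.0005 -1.    ]] [ 0.5171 -0.1689  0.0283] 11.3
plate 52941 sx -0.1479..-0.0225 sy -0.0795..0.0799 med -0.07987411118283692 -0.009356931240694222 0.012529262172362027
red 1329 sx -0.1162..-0.1068 sy -0.0818..-0.0369 med -0.11132340736372676 -0.059366826609527815 0.01545363070467154
orange 100 sx -0.1148..-0.1095 sy -0.0341..-0.0102 med -0.11245358690216825 -0.022013299471705723 0.019130712544629794
yellow 795 sx -0.1623..-0.1211 sy 0.0109..0.0167 med -0.13271108848456736 0.01343305700244258 0.062212167477213226
headtop 3621 sx -0.1623..-0.1077 sy -0.0087..0.0172 med -0.12904521117051038 0.003359779048635712 0.0664584944880813
bar 629 sx -0.1775..-0.1067 sy -0.0170..0.0239 med -0.14599999431323812 0.0052990103509636425 0.04828474188463927
housing 6775 sx -0.0498..-0.0316 sy -0.0275..0.0276 med -0.04070892416648856 -1.0549218578688483e-05 0.045312950645375744
```

View pics/w7.png

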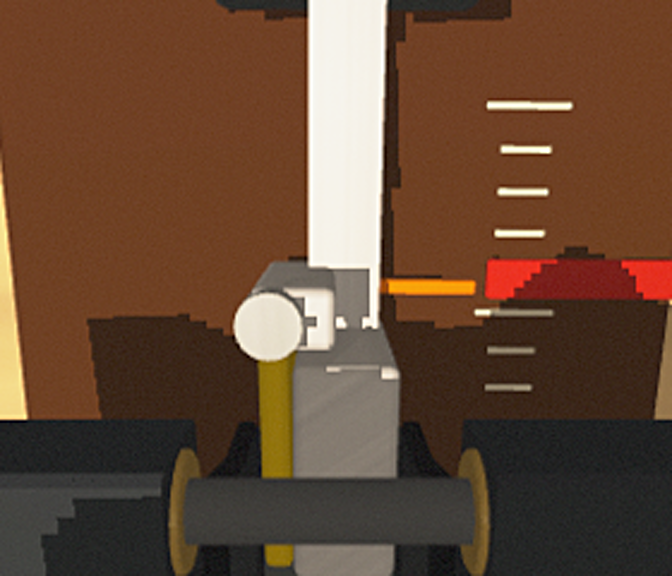

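The lever is shut flat against the head (x about 276) with both fingers pinching. The pointer (row 287) lies inside the red band (rows 260–300), about 1 mm from its middle. I'll let it settle briefly and hand in.

move_arm --increments '[{"xyz":[0,0,0],"roll":0,"grip":0},{"xyz":[0,0,0],"roll":0,"grip":0},{"xyz":[0,0,0],"roll":0,"grip":0},{"xyz":[0,0,0],"roll":0,"grip":0},{"xyz":[0,0,0],"roll":0,"grip":0}]'

```text
time_s: 11.77
position: [0.5171, -0.1689, 0.0283]
tcp_rot: [[0.999, -0.05, -0.001], [-0.05, -0.999, 0.0], [-0.001, -0.0, -1.0]]
force: [3.5, 3.3, -6.3]
opening: 0.297
grasp_force: 31.3
```

```bash
python3 -c "
from rig import bot
s=bot.read_state(); print(s['position'],s['grasp_force'],s['opening']); print(bot.hand_in())"
```

```text
[ 0.51708174 -0.16888516  0.02831614] 31.336270712781698 0.2973278786745874
the job is handed in; nothing more can be done
None
```

I handed the job in at about 12 s, verdict not shown: knob turned about 1.3 rad, pointer about 1 mm from the middle of the red mark, lever shut, and head and lever still pinched at about 31 N.

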